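Lock the orange-capped tube rack in its dock

ROBOT

A 6-joint arm with a two-finger parallel gripper is mounted at the origin on the work surface. World frame = base frame: x ahead of the robot, y to its left, z up, the work surface at z = 0. Lengths are in m, angles in rad, forces in N, time in s.
With the tool pointing down it reaches from about 0.375 to 0.925 m from the base axis. Payload 5.7 kg.
Tool frame: the origin (TCP) lies at the very end of the fingers, on their centre line; the grasp point (between the pads) lies 19 mm behind it; z points along the fingers, y is the line along which they close (so a half turn about z gives the same grasp; the last joint's range is limited). The gripper opens to 88 mm and grips with 3 to 60 N. Pads are 20 mm wide; open, the fingers measure 115 mm over their backs; the gripper's body (75 mm by 178 mm) begins 61 mm behind the grasp point.
Start: joints at [1.209, 0.359, 1.51, -0, 1.272, -0.115], TCP at [0.147, 0.582, 0.183] pointing down, gripper open.
Joint ranges: [-2.97, 2.97], [-1.01, 2.36], [0.21, 2.38], [-0.96, 4.11], [0.2, 2.71], [-2.98, 2.98]. Speed limits (rad/s): [2.39, 2.39, 3.14, 3.14, 3.14, 3.14].

INTERFACE

Orientations are given as a rotation vector (axis times angle).
In Python, from rig import robot gives the robot as it stands. The module is installed in compiled form; this text tells all that it offers.
- The arm moves only by the tool move_arm, never from a script. Its argument "targets" is a list of rows, each an object of numbers: "x", "y", "z": the shift along the tool's x, y, z in cm; "turn": the turn about the tool's z in rad. A call has 1 to 10 rows; each row shifts and turns the commanded pose from where the row before left it, along the tool's axes as they then stand; what a row does not reach is not made up. A row lasts 1/10 s, in which the tool goes at most 50 mm and 8.59 degrees, less where a joint would pass 70% of its speed; a pose out of reach is approached as far as the arm can. A call with a gripper value outside its range is refused whole. "claw" is the closure, from -1 (fully open) to 1 (shut), set as the call begins (left out, the last holds). The fingers move at their own pace and stop on an object; the grip force is fixed at half the most. Time passes only in rows, so rows that do not move let the fingers close. It gives the time, the measured TCP pose, the force, the opening and the grip force at its end, in the units of the state.
- robot.get_obs(): the state, without advancing time (a new reading comes with each control period).
- robot.read_camera(name): name is "side" or "top" or "wrist"; returns a dict with "img" (480x640x3 uint8, blue, green, red), "depth" (480x640 float32, m along the optical axis (not along the pixel's ray), 0 where there is no reading), "mtx" (3x3 intrinsics, pixels), "R" (3x3) and "t" (3): a world point X has camera coordinates R X + t. Camera axes: x right, y down, z forward; pixel columns grow to the right and rows downward; lengths in m; the calibration is good to about 2 mm. The wrist camera is an equidistant fisheye: a pixel r from the principal point sees the ray r / f radians off the axis. A picture is of the moment at which its call begins.
- robot.finish_job(): hands the job in; it is judged then, once.
The state is a dict: "t": time; "joint_positions": joint angles; "dq": joint speeds; "joint_efforts": joint torques, N m; "tool_pos": TCP position; "eef_rot": TCP orientation; "contact_force": force on the tool from outside, world axes, zero at the start; "moment": the same for the moment, N m; "opening": opening from 0.0 (shut) to 1.0 (fully open); "gripper_force": force on a finger pad.
Only numpy, scipy, OpenCV 4.12 (cv2) and the standard library are available. Lean on these libraries where they do the work, as an engineer would, in place of code of your own. Each camera call takes 0.05 s, during which the arm holds its last target. There are 200 camera calls.

TASK

Two racks of blood tubes stand in two identical white docks. Lock the rack with the orange-capped tubes: turn the black grip of its dock's green cam so that the cam's nose points straight at the sprung plunger and pushes it fully out towards the rack, and leave the cam there. Leave the cam of the blue-capped rack as it is.

Things in the scene. Friction and masses are not known exactly. Their poses are not given: they have to be found in the camera images.
- orange_cam (a joint): Angle (rad) of the green cam in the orange-capped rack's dock, anticlockwise from above; stops at +-1.7. 0 = nose straight at the plunger and rack; starts at -1.45 to -1.05, meets the plunger at -0.95. Teardrop disc, top 38 mm above the table, round end 38 mm across, nose (white dot) 32 mm from the axis. Stiff: 0.12 N m, up to 0.25 N m pushing; stays where left.
- orange_grip (a point): Point on that cam's axis 62 mm above the table, where to hold its black grip: upright fin 40 long, 10 thick, 38 to 72 mm above the table, centred on the axis, along the line to the nose. Turns with the cam: x to the nose, z up. From 50 mm behind to 105 mm ahead along the plunger, nothing else of the dock is over 38 mm high.
- orange_pad (a joint): Travel (m) of that dock's sprung steel plunger and rubber-faced pad towards the rack: 0 at rest, 0.010 with the nose straight at it; spring 3 to 4 N. It points to the robot's left (+y) within 20 degrees. The loose rack, 150 wide, 70 deep, cap tops 108 mm above the table, starts 109 mm from the cam axis and gets nudged 5 mm to a fence.
- blue_nose (a point): Top of the nose of the other cam, in the blue-capped rack's dock, 24 mm from that cam's axis and 38 mm above the table. That dock is alike (white plate 250 x 174 mm, fixed) and about 0.4 m to the left or right of the first; its cam has the same black grip and must not be turned.

How it is judged:
At the end, for the whole second after the job is handed in: The cam of the orange-capped rack's dock points at the plunger within 0.26 rad (15 degrees), is at rest, and holds the plunger out by more than 8 mm of its 10 mm (value of joint orange_cam between -0.26 and 0.26 rad and value of joint orange_pad above 0.008 m and velocity of joint orange_cam between -0.05 and 0.05 rad/s); the robot touches nothing.
It fails at once if the blue-capped rack's cam is turned (its nose moves more than 8 mm) (distance of blue_nose from where it was at the start of the episode above 0.008 m).
It also fails if it takes over 32 s, if anything falls off the work surface, if the arm or the gripper's body presses on something with over 40 N, if the wrist force passes 120 N, or if a joint passes its speed limit or range.

## Working session

There is one attempt and no reset: what is moved stays moved. The work goes in short steps, Python scripts to look and compute and a tool call to move; the robot and the scene stay as the last step left them, time stands still between calls to the robot, and variables do not carry over. Pictures are saved under pics/ and viewed, at most 10 in all, crops included, and the job is handed in when it is done.

Besides the shell and the picture viewer there is one more tool, called after "Emit:" as name(argument=value, ...), one argument or row to a line, values as JSON. move_arm: Moves the arm, as the interface text tells. Its arguments: {"type":"object","properties":{"targets":{"type":"array"},"claw":{"type":"number"}},"required":["targets"]}

```bash
mkdir -p pics; python3 - <<'E'
from rig import robot
import cv2,numpy as np
for n in("top","side"):
    c=robot.read_camera(n); cv2.imwrite(f"pics/{n}0.png",c["img"]); np.savez(f"{n}0.npz",**c)
    print(n,c["mtx"].tolist(),c["R"].round(3).tolist(),c["t"].round(3))
o=robot.get_obs();print(o["t"],o["tool_pos"],o["eef_rot"],o["opening"],o["contact_force"])
E
```

```text
top [[478.4315549170117, 0.0, 312.5644411647804], [0.0, 478.4315549170117, 236.84636310016634], [0.0, 0.0, 1.0]] [[0.025, -0.999, 0.032], [-0.991, -0.029, -0.131], [0.131, -0.029, -0.991]] [-0.12   0.542  0.678]
side [[571.7793711600362, 0.0, 315.29776193029886], [0.0, 571.7793711600362, 234.66978255011253], [0.0, 0.0, 1.0]] [[-0.985, -0.169, 0.012], [-0.117, 0.623, -0.774], [0.123, -0.764, -0.633]] [0.529 0.186 0.647]
0.1 [0.14635184 0.58116683 0.18220341] [-3.86694685e-01 -3.11729556e+00  2.52732122e-03] 1.000017009075417 [ 0.10366975 -0.12797505  0.05109645]
```

View pics/top0.png

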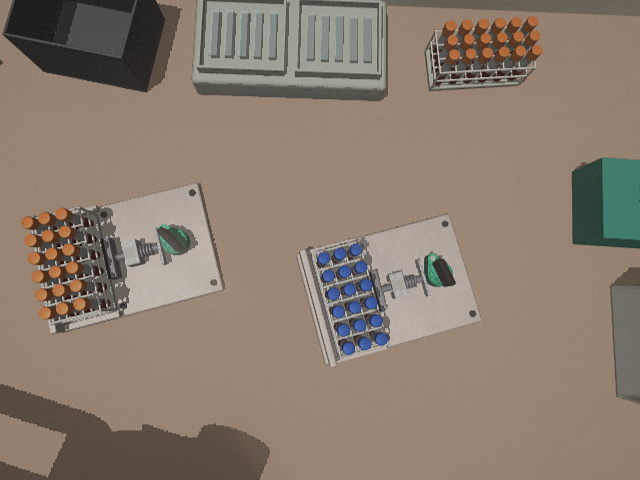

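The orange dock is on the left with its cam near (173,240). The blue dock's cam is near (438,270). The rack at top right has no dock, so I can ignore it. Next I'll measure the orange cam.

```bash
cat > h.py <<'E'
import numpy as np,cv2
def ray(c,uv,z,fish=False):
    K=c["mtx"];p=np.atleast_2d(uv).astype(float)
    d=np.c_[(p[:,0]-K[0,2])/K[0,0],(p[:,1]-K[1,2])/K[1,1],np.ones(len(p))]
    if fish:
        r=np.hypot(d[:,0],d[:,1]);s=np.where(r>1e-9,np.sin(r)/np.maximum(r,1e-9),1)
        d=np.c_[d[:,0]*s,d[:,1]*s,np.cos(r)]
    o=-c["R"].T@c["t"];w=d@c["R"]
    return o+w*((z-o[2])/w[:,2])[:,None]
E
python3 - <<'E'
from h import *
c=dict(np.load("top0.npz"));im=c["img"];hsv=cv2.cvtColor(im,cv2.COLOR_BGR2HSV)
x0,y0,w,h=140,205,70,70
sub=hsv[y0:y0+h,x0:x0+w]
g=cv2.inRange(sub,(65,90,40),(95,255,255))
n,l,s,ce=cv2.connectedComponentsWithStats(g);print(s.tolist(),(ce+[x0,y0]).round(1).tolist())
k=((sub[...,2]<50)*255).astype(np.uint8)
n,l,s,ce=cv2.connectedComponentsWithStats(k);print(s.tolist(),(ce+[x0,y0]).round(1).tolist())
print(ray(c,[[173,240],[138,250]],0.038),)
# plate corner holes
print(ray(c,[[192,193],[214,282],[473,313],[445,224]],0.01))
crop=im[180:310,80:230];cv2.imwrite("pics/crop.png",cv2.resize(crop,None,fx=4.5,fy=4.5,interpolation=cv2.INTER_CUBIC))
E
```

```text
[[0, 0, 70, 70, 4802], [19, 20, 12, 5, 23], [38, 25, 9, 10, 36], [20, 31, 4, 6, 11], [25, 37, 2, 2, 2], [22, 38, 3, 5, 7], [27, 40, 6, 6, 14], [25, 43, 2, 3, 5]] [[174.6, 239.6], [165.4, 226.4], [182.2, 233.9], [161.5, 238.7], [165.5, 242.5], [163.0, 245.1], [169.4, 247.8], [165.6, 248.8]]
[[0, 0, 70, 70, 4900]] [[174.5, 239.5]]
[[0.53406427 0.1014062  0.038     ]
 [0.51778195 0.15147892 0.038     ]]
[[ 0.6119296   0.08404511  0.01      ]
 [ 0.47475528  0.04282105  0.01      ]
 [ 0.43769283 -0.35520521  0.01      ]
 [ 0.57496842 -0.31336388  0.01      ]]
```

View pics/crop.png

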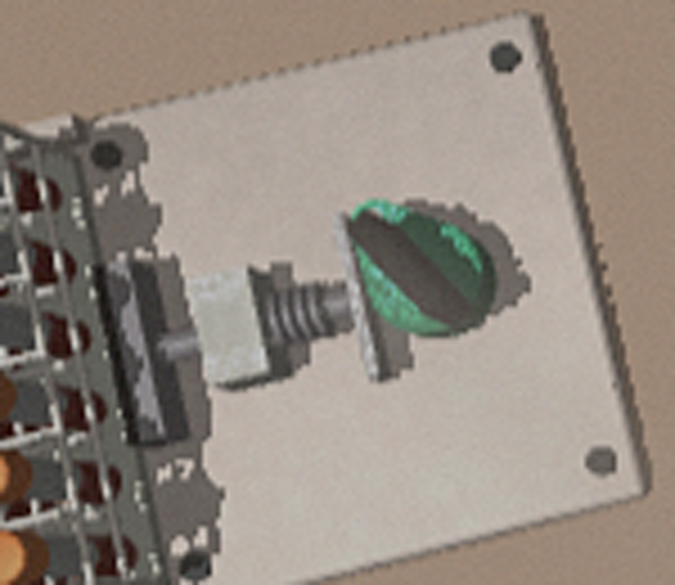

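View pics/side0.png

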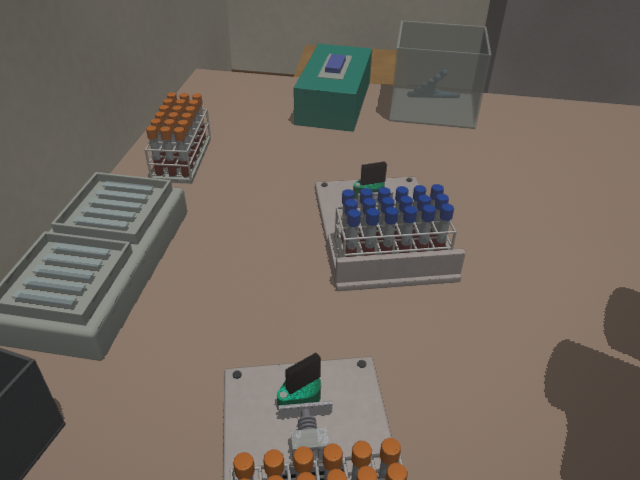

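The nose dot end of the fin points up-left in the crop (355,225), and the plunger runs left and slightly down. The fin sits about -1.0 rad from it. The side view confirms the fin at (303,373). I'll move above the cam.

Emit:
move_arm(
  targets=[
    {"x": -3.1,"y": -2.3},
    {"x": -3.1,"y": -2.3},
    {"x": -3.1,"y": -2.3},
    {"x": -3.1,"y": -2.3},
    {"x": -3.1,"y": -2.3},
    {"x": -3.1,"y": -2.3},
    {"x": -3.1,"y": -2.3},
    {"x": -3.1,"y": -2.3},
    {"x": -3.1,"y": -2.3},
    {"x": -3.1,"y": -2.3},
  ],
  claw=-1,
)

```text
validation failed for argument at $.ta...
```

Emit:
move_arm(
  targets=[
    {"x": -3.1,"y": -2.3},
    {"x": -3.1,"y": -2.3},
    {"x": -3.1,"y": -2.3},
    {"x": -3.1,"y": -2.3},
    {"x": -3.1,"y": -2.4},
    {"x": -2.8,"y": -2.5},
    {"turn": 0.14},
    {"turn": 0.14},
    {"turn": 0.14},
    {"turn": 0.14},
  ],
)

```text
validation failed for argument at $.ta...
```

Emit:
move_arm(
  targets=[
    {"turn": 0.14},
    {"turn": 0.14},
    {"turn": 0.14},
    {"turn": 0.14},
    {"turn": 0.14},
    {"turn": 0.14},
    {"turn": 0.14},
    {"turn": 0.14},
    {"turn": 0.14},
    {"turn": 0.14},
  ],
)

```text
validation failed for argument at $.ta...
```

```bash
python3 - <<'E'
from rig import robot
import cv2,numpy as np
c=robot.read_camera("wrist"); cv2.imwrite("pics/w1.png",c["img"]); np.savez("w1.npz",**c)
o=robot.get_obs();print(o["t"],o["tool_pos"],o["eef_rot"],o["joint_positions"].round(2) if hasattr(o["joint_positions"],"round") else o["joint_positions"])
print(-c["R"].T@c["t"],c["mtx"])
E
```

```text
0.15 [0.14637416 0.58126019 0.18230416] [-3.86633795e-01 -3.11736433e+00  2.21159832e-03] [ 1.21  0.36  1.51  0.    1.27 -0.12]
[0.0810408  0.59757457 0.38305339] [[371.64829954   0.         312.92895442]
 [  0.         371.64829954 240.12443934]
 [  0.           0.           1.        ]]
```

View pics/w1.png

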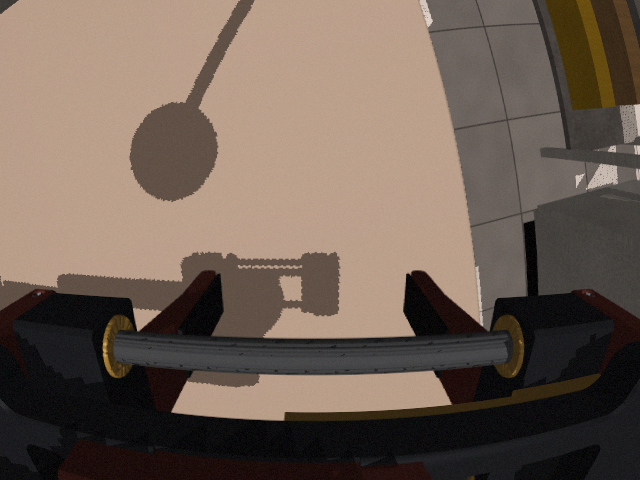

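The moves were refused, so the wrist picture shows only bare table and the gripper. Rows probably need all four keys, so I'll test one.

Emit:
move_arm(
  targets=[
    {"x": -3.1,"y": -2.3,"z": 0,"turn": 0},
  ],
  claw=-1,
)

```text
t: 0.25
tool_pos: [0.1696, 0.5543, 0.1826]
eef_rot: [-0.382, -3.117, -0.003]
contact_force: [0.6, -0.6, 0.7]
opening: 0.995
gripper_force: 0.0
```

Emit:
move_arm(
  targets=[
    {"x": -3.1,"y": -2.3,"z": 0,"turn": 0},
    {"x": -3.1,"y": -2.3,"z": 0,"turn": 0},
    {"x": -3.1,"y": -2.3,"z": 0,"turn": 0},
    {"x": -3.1,"y": -2.3,"z": 0,"turn": 0},
    {"x": -3.1,"y": -2.3,"z": 0,"turn": 0},
    {"x": -3.1,"y": -2.3,"z": 0,"turn": 0},
    {"x": -3.1,"y": -2.3,"z": 0,"turn": 0},
    {"x": -3.1,"y": -2.3,"z": 0,"turn": 0},
    {"x": -3.1,"y": -2.3,"z": 0,"turn": 0},
    {"x": -3.1,"y": -2.3,"z": 0,"turn": 0},
  ],
  claw=-1,
)

```text
t: 1.25
tool_pos: [0.416, 0.2518, 0.1829]
eef_rot: [-0.387, -3.118, 0.0]
contact_force: [0.5, -0.1, -0.2]
opening: 1.003
gripper_force: 0.0
```

Emit:
move_arm(
  targets=[
    {"x": -3.1,"y": -2.3,"z": 0,"turn": 0},
    {"x": -3.1,"y": -2.3,"z": 0,"turn": 0},
    {"x": -3.1,"y": -2.4,"z": 0,"turn": 0},
    {"x": -2.8,"y": -2.5,"z": 0,"turn": 0},
    {"x": 0,"y": 0,"z": 0,"turn": 0.14},
    {"x": 0,"y": 0,"z": 0,"turn": 0.14},
    {"x": 0,"y": 0,"z": 0,"turn": 0.14},
    {"x": 0,"y": 0,"z": 0,"turn": 0.14},
    {"x": 0,"y": 0,"z": 0,"turn": 0.14},
    {"x": 0,"y": 0,"z": 0,"turn": 0.14},
  ],
)

```text
t: 2.25
tool_pos: [0.5093, 0.1314, 0.1827]
eef_rot: [-1.632, -2.684, 0.001]
contact_force: [-0.0, 0.7, 0.9]
opening: 1.0
gripper_force: 0.0
```

Emit:
move_arm(
  targets=[
    {"x": 0,"y": 0,"z": 0,"turn": 0.14},
    {"x": 0,"y": 0,"z": 0,"turn": 0.14},
    {"x": 0,"y": 0,"z": 0,"turn": 0.14},
    {"x": 0,"y": 0,"z": 0,"turn": 0.14},
    {"x": 0,"y": 0,"z": 0,"turn": 0.14},
    {"x": 0,"y": 0,"z": 0,"turn": 0.14},
    {"x": 0,"y": 0,"z": 0,"turn": 0.14},
    {"x": 0,"y": 0,"z": 0,"turn": 0.14},
    {"x": 0,"y": 0,"z": 0,"turn": 0},
  ],
)

```text
t: 3.15
tool_pos: [0.5093, 0.1314, 0.1827]
eef_rot: [-2.805, -1.414, 0.001]
contact_force: [0.2, 0.0, -0.4]
opening: 1.0
gripper_force: 0.0
```

```bash
python3 - <<'E'
from rig import robot
import cv2,numpy as np
c=robot.read_camera("wrist"); cv2.imwrite("pics/w2.png",c["img"]); np.savez("w2.npz",**c)
o=robot.get_obs();print(o["t"],o["tool_pos"],o["eef_rot"],np.round(o["joint_positions"],2))
print(-c["R"].T@c["t"])
E
```

```text
3.2 [0.5093341  0.13143704 0.18275649] [-2.80241056e+00 -1.41968835e+00  8.17943631e-04] [ 0.12  0.25  1.67 -0.    1.22  0.75]
[0.54959665 0.18530196 0.3835398 ]
```

View pics/w2.png

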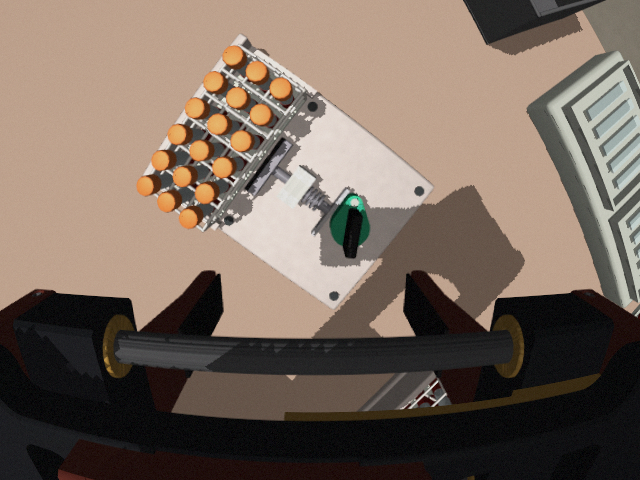

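Clear close view. The white nose dot is at (354,203), the fin spans (352,207) to (351,257), and the plate screws are at (312,106), (419,190), (334,296) and (229,220). Next I'll compute the axis and fin angle.

```bash
python3 - <<'E'
from h import *
c=dict(np.load("w2.npz"));im=c["img"];hsv=cv2.cvtColor(im,cv2.COLOR_BGR2HSV)
x0,y0,w,h=318,185,60,80
sub=hsv[y0:y0+h,x0:x0+w]
g=cv2.inRange(sub,(70,120,40),(95,255,255))
k=cv2.inRange(sub,(0,0,0),(179,255,32))
def big(m):
    n,l,s,ce=cv2.connectedComponentsWithStats(m);i=1+s[1:,4].argmax();print(s[i],ce[i]+[x0,y0]);return (l==i)
gm=big(g);km=big(k)
yx=np.argwhere(gm);P=ray(c,yx[:,::-1]+[x0,y0],.038,True)
for n,m in(("top",km),):
    yx=np.argwhere(m).astype(np.float32)[:,::-1]+[x0,y0]
    r=cv2.minAreaRect(yx.astype(np.float32));b=cv2.boxPoints(r);print("fin box",r,b.round(1).tolist())
    B=ray(c,b,.072,True);print(B.round(4))
H=ray(c,[[312,106],[419,190],[334,296],[229,220]],.01,True);print("holes",H.round(4))
m1=(H[0]+H[3])/2;m2=(H[1]+H[2])/2;d=(m1-m2)[:2];print("axis dir deg",np.degrees(np.arctan2(d[1],d[0])),"mid",m2)
dot=ray(c,[354,203],.038,True)[0];print("dot",dot)
# green silhouette circle: points far from nose
cn=cv2.findContours(gm.astype(np.uint8),0,1)[0];hl=cv2.convexHull(max(cn,key=len))[:,0]+[x0,y0]
Q=ray(c,hl,.038,True);print(np.c_[hl,Q[:,:2].round(4)])
cv2.imwrite("pics/c2.png",cv2.resize(im[180:270,310:400],None,fx=6,fy=6,interpolation=cv2.INTER_CUBIC))
E
```

```text
[ 13   9  38  52 885] [348.28700565 220.16610169]
[ 25  23  20  50 664] [351.9563253  232.60090361]
fin box ((351.83270263671875, 232.64276123046875), (14.756172180175781, 48.63341522216797), 9.727579116821289) [[340.5, 255.39999389648438], [348.70001220703125, 207.39999389648438], [363.20001220703125, 209.89999389648438], [355.0, 257.8999938964844]]
[[0.5131 0.096  0.072 ]
 [0.5434 0.1264 0.072 ]
 [0.5523 0.1173 0.072 ]
 [0.5221 0.0864 0.072 ]]
holes [[0.5731 0.2193 0.01  ]
 [0.6126 0.0864 0.01  ]
 [0.4735 0.0445 0.01  ]
 [0.4349 0.1781 0.01  ]]
axis dir deg 106.33334432299304 mid [0.54307729 0.06547768 0.01      ]
dot [0.54929601 0.12042604 0.038     ]
[[3.550e+02 1.940e+02 5.550e-01 1.269e-01]
 [3.570e+02 1.950e+02 5.560e-01 1.250e-01]
 [3.610e+02 1.990e+02 5.569e-01 1.196e-01]
 [3.640e+02 2.080e+02 5.543e-01 1.109e-01]
 [3.660e+02 2.150e+02 5.519e-01 1.042e-01]
 [3.680e+02 2.230e+02 5.491e-01 9.670e-02]
 [3.680e+02 2.340e+02 5.429e-01 8.780e-02]
 [3.670e+02 2.360e+02 5.410e-01 8.670e-02]
 [3.650e+02 2.390e+02 5.378e-01 8.540e-02]
 [3.620e+02 2.420e+02 5.337e-01 8.470e-02]
 [3.590e+02 2.440e+02 5.302e-01 8.480e-02]
 [3.420e+02 2.450e+02 5.164e-01 9.380e-02]
 [3.380e+02 2.430e+02 5.144e-01 9.770e-02]
 [3.350e+02 2.400e+02 5.138e-01 1.019e-01]
 [3.320e+02 2.340e+02 5.150e-01 1.084e-01]
 [3.310e+02 2.300e+02 5.165e-01 1.122e-01]
 [3.310e+02 2.180e+02 5.233e-01 1.216e-01]
 [3.330e+02 2.140e+02 5.271e-01 1.236e-01]
 [3.350e+02 2.110e+02 5.303e-01 1.248e-01]
 [3.380e+02 2.070e+02 5.348e-01 1.263e-01]
 [3.450e+02 1.980e+02 5.452e-01 1.293e-01]
 [3.490e+02 1.940e+02 5.504e-01 1.302e-01]]
```

View pics/c2.png

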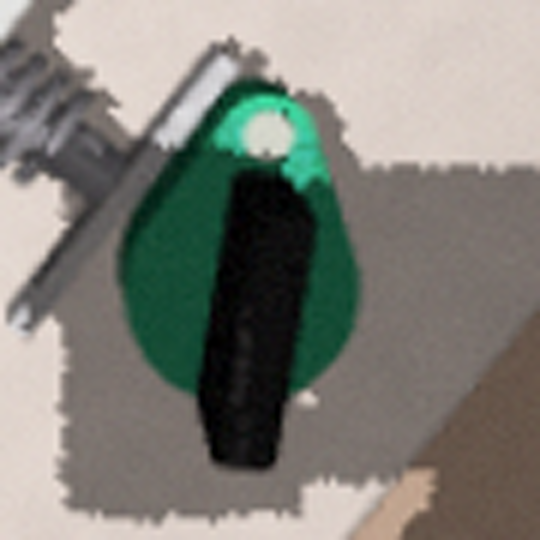

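Cam axis is at about (0.533, 0.104), the fin yaw is 45°, and the plunger yaw is 106°, so the cam sits at -1.07 rad. I'll align over it and descend.

Emit:
move_arm(
  targets=[
    {"x": -0.4,"y": 1.8,"z": 0,"turn": 0},
    {"x": -0.4,"y": 1.7,"z": 0,"turn": 0},
    {"x": 0,"y": 0,"z": 0,"turn": 0.08},
    {"x": 0,"y": 0,"z": 0,"turn": 0.07},
    {"x": 0,"y": 0,"z": 2.5,"turn": 0},
    {"x": 0,"y": 0,"z": 2.5,"turn": 0},
    {"x": 0,"y": 0,"z": 2.0,"turn": 0},
    {"x": 0,"y": 0,"z": 0,"turn": 0},
    {"x": 0,"y": 0,"z": 0,"turn": 0},
  ],
)

```text
t: 4.1
tool_pos: [0.5337, 0.1033, 0.113]
eef_rot: [2.903, 1.201, -0.001]
contact_force: [-0.5, 0.5, 0.2]
opening: 0.999
gripper_force: 0.0
```

```bash
python3 - <<'E'
from rig import robot
import cv2,numpy as np
c=robot.read_camera("wrist"); cv2.imwrite("pics/w3.png",c["img"]); np.savez("w3.npz",**c)
o=robot.get_obs();print(o["t"],o["tool_pos"],o["eef_rot"])
E
```

```text
4.15 [0.53426048 0.10359632 0.11370925] [2.90226393e+00 1.20111130e+00 1.67964943e-03]
```

View pics/w3.png

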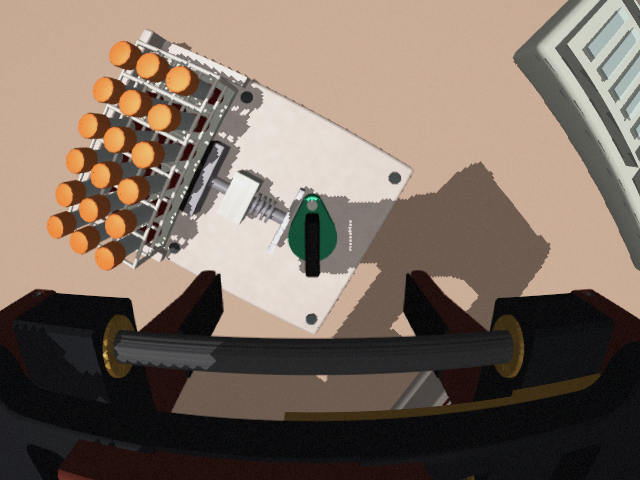

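The fin is vertical at column 313, centred between the fingers. I'll descend to TCP z of about 0.044 and close.

Emit:
move_arm(
  targets=[
    {"x": 0,"y": 0,"z": 2.0,"turn": 0},
    {"x": 0,"y": 0,"z": 2.0,"turn": 0},
    {"x": 0,"y": 0,"z": 1.5,"turn": 0},
    {"x": 0,"y": 0,"z": 1.0,"turn": 0},
    {"x": 0,"y": 0,"z": 0.4,"turn": 0},
    {"x": 0,"y": 0,"z": 0,"turn": 0},
  ],
)

```text
t: 4.75
tool_pos: [0.5334, 0.1042, 0.0442]
eef_rot: [2.903, 1.201, 0.0]
contact_force: [0.5, 0.1, -0.3]
opening: 0.999
gripper_force: 0.0
```

Emit:
move_arm(
  targets=[
    {"x": 0,"y": 0,"z": 0,"turn": 0},
    {"x": 0,"y": 0,"z": 0,"turn": 0},
    {"x": 0,"y": 0,"z": 0,"turn": 0},
    {"x": 0,"y": 0,"z": 0,"turn": 0},
    {"x": 0,"y": 0,"z": 0,"turn": 0},
    {"x": 0,"y": 0,"z": 0,"turn": 0},
    {"x": 0,"y": 0,"z": 0,"turn": 0},
    {"x": 0,"y": 0,"z": 0,"turn": 0},
  ],
  claw=1,
)

```text
t: 5.55
tool_pos: [0.5329, 0.1042, 0.0439]
eef_rot: [2.903, 1.201, -0.0]
contact_force: [-0.2, -0.0, 0.8]
opening: 0.309
gripper_force: 0.0
```

Emit:
move_arm(
  targets=[
    {"x": 0,"y": 0,"z": 0,"turn": 0},
    {"x": 0,"y": 0,"z": 0,"turn": 0},
    {"x": 0,"y": 0,"z": 0,"turn": 0},
    {"x": 0,"y": 0,"z": 0,"turn": 0},
    {"x": 0,"y": 0,"z": 0,"turn": 0},
  ],
)

```text
t: 6.05
tool_pos: [0.533, 0.1042, 0.044]
eef_rot: [2.903, 1.201, -0.0]
contact_force: [-0.4, -0.0, -0.2]
opening: 0.003
gripper_force: 0.0
```

The fingers shut to 0.003 on nothing, although the fin is 10 mm thick. I need another look.

```bash
python3 - <<'E'
from rig import robot
import cv2,numpy as np
c=robot.read_camera("wrist"); s=robot.read_camera("side")
np.savez("w4.npz",**c);np.savez("s4.npz",**s)
a=cv2.resize(c["img"][150:400,180:460],(560,500));b=cv2.resize(s["img"][300:450,220:290+110],None,fx=3,fy=3)
cv2.imwrite("pics/w4.png",c["img"]);cv2.imwrite("pics/s4.png",s["img"])
o=robot.get_obs();print(o["opening"],o["gripper_force"],o["tool_pos"],o["joint_efforts"],o["moment"])
E
```

```text
0.006659186963748806 0.0 [0.5329723  0.10420693 0.04394828] [-1.90221006e-03 -4.95862699e+01 -1.96473938e+01  4.63800807e-02
 -4.40133491e-02 -3.84772278e-06] [-0.0544086   0.12342425  0.02323252]
```

View pics/w4.png

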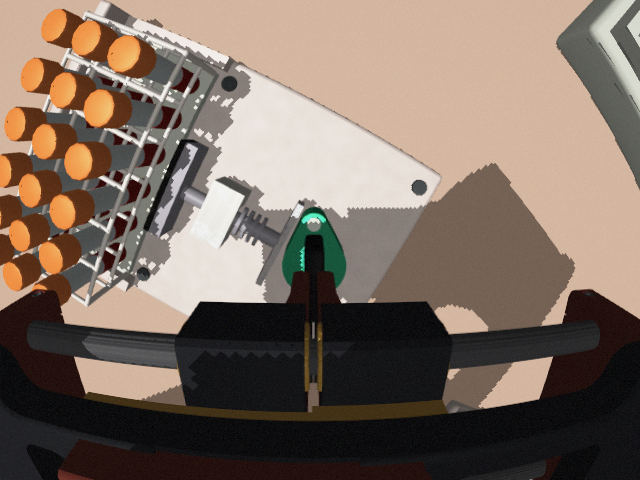

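View pics/s4.png

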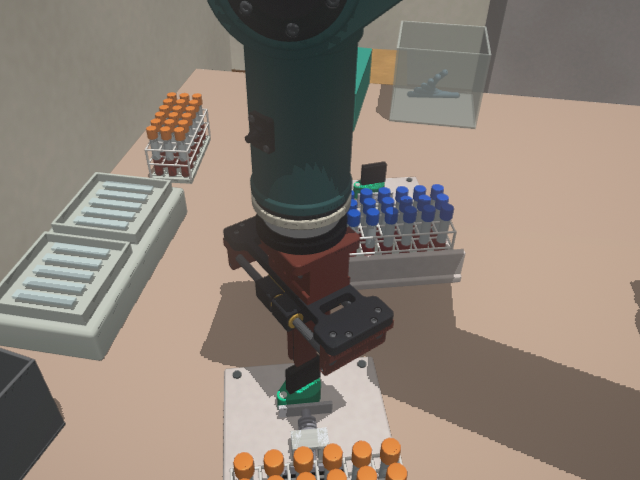

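The fingers look to be behind the fin, on the robot side or higher, in both views. I'll check by projecting the reported TCP and the expected fin into both images.

```bash
python3 - <<'E'
from h import *
s=dict(np.load("s4.npz"));w=dict(np.load("w4.npz"));t=dict(np.load("top0.npz"))
def proj(c,X,f):
    p=np.atleast_2d(X)@c["R"].T+c["t"];K=c["mtx"]
    if f:
        r=np.hypot(p[:,0],p[:,1]);th=np.arctan2(r,p[:,2]);q=p[:,:2]/r[:,None]*th[:,None]
    else:q=p[:,:2]/p[:,2:]
    return (q*[K[0,0],K[1,1]]+[K[0,2],K[1,2]]).round(1).tolist()
u=np.array([.7071,.7071,0]);C=np.array([.533,.104,0])
pts=[[.533,.1042,.044],C+[0,0,.072],C+.02*u+[0,0,.072],C-.02*u+[0,0,.072],C-.02*u+[0,0,.038],C+.024*u+[0,0,.038]]
for n,c,f in(("side",s,0),("wrist",w,1),("top",t,0)):print(n,proj(c,pts,f))
# depth-based points
def pt(c,u,v,f):
    d=c["depth"][v,u];K=c["mtx"];x=np.array([(u-K[0,2])/K[0,0],(v-K[1,2])/K[1,1]])
    if f:
        r=np.linalg.norm(x);x=x*np.tan(r)/r
    return (c["R"].T@(np.r_[x*d,d]-c["t"])).round(4)
for p in [(303,375),(295,380),(315,368),(283,395),(310,355),(345,355),(303,350)]:print("side",p,pt(s,*p,0))
for p in [(313,240),(313,250),(313,260),(313,268),(313,278),(300,290),(322,290),(314,225)]:print("wr",p,pt(w,*p,1))
print("wcam",-w["R"].T@w["t"])
E
```

```text
side [[302.3, 380.2], [302.3, 363.3], [285.9, 372.4], [318.1, 354.5], [317.6, 374.7], [283.4, 394.4]]
wrist [[312.7, 267.1], [313.0, 285.2], [312.9, 246.5], [313.0, 321.0], [313.0, 295.6], [313.0, 223.9]]
top [[170.0, 240.2], [164.9, 237.7], [155.4, 227.5], [174.4, 248.0], [180.2, 250.5], [160.4, 229.0]]
side (303, 375) [0.5314 0.1083 0.0586]
side (295, 380) [0.5385 0.1153 0.0577]
side (315, 368) [0.5206 0.0977 0.0592]
side (283, 395) [0.5501 0.1223 0.0387]
side (310, 355) [0.5243 0.1084 0.0927]
side (345, 355) [0.4848 0.17   0.1768]
side (303, 350) [0.5302 0.1146 0.1065]
wr (313, 240) [0.5457 0.1167 0.0515]
wr (313, 250) [0.5454 0.1163 0.0693]
wr (313, 260) [0.542  0.113  0.0705]
wr (313, 268) [0.539  0.11   0.0702]
wr (313, 278) [0.5403 0.1113 0.0896]
wr (300, 290) [0.5374 0.1157 0.1066]
wr (322, 290) [0.5435 0.1094 0.1062]
wr (314, 225) [0.5499 0.1201 0.0377]
wcam [0.58073149 0.15153491 0.24478331]
```

```bash
python3 - <<'E'
from h import *
w=dict(np.load("w4.npz"));K=w["mtx"]
for v in (262,270,276,284,300,330):
    print(v)
    for u in range(284,344,4):
        d=w["depth"][v,u];x=np.array([(u-K[0,2])/K[0,0],(v-K[1,2])/K[1,1]]);r=np.linalg.norm(x);x=x*np.tan(r)/r
        P=w["R"].T@(np.r_[x*d,d]-w["t"])-[.533,.1042,0]
        # along fin, across fin(tool y = (.707,-.707)), z  in mm
        print((u,(P@[.7071,.7071,0]*1e3).round(),(P@[.7071,-.7071,0]*1e3).round(),(P[2]*1e3).round(),w["img"][v,u].tolist()),end=" ")
    print()
E
```

```text
262
(284, np.float64(1.0), np.float64(-17.0), np.float64(37.0), [56, 82, 19]) (288, np.float64(1.0), np.float64(-15.0), np.float64(36.0), [58, 85, 25]) (292, np.float64(1.0), np.float64(-12.0), np.float64(37.0), [61, 88, 26]) (296, np.float64(1.0), np.float64(-10.0), np.float64(37.0), [56, 82, 21]) (300, np.float64(1.0), np.float64(-7.0), np.float64(37.0), [58, 85, 23]) (304, np.float64(12.0), np.float64(-4.0), np.float64(71.0), [80, 106, 33]) (308, np.float64(12.0), np.float64(-2.0), np.float64(71.0), [14, 16, 12]) (312, np.float64(12.0), np.float64(-0.0), np.float64(71.0), [11, 14, 13]) (316, np.float64(12.0), np.float64(2.0), np.float64(71.0), [19, 17, 20]) (320, np.float64(12.0), np.float64(4.0), np.float64(71.0), [17, 17, 17]) (324, np.float64(11.0), np.float64(6.0), np.float64(69.0), [38, 51, 16]) (328, np.float64(1.0), np.float64(9.0), np.float64(37.0), [63, 90, 28]) (332, np.float64(1.0), np.float64(11.0), np.float64(38.0), [60, 86, 24]) (336, np.float64(1.0), np.float64(14.0), np.float64(36.0), [58, 85, 19]) (340, np.float64(1.0), np.float64(16.0), np.float64(37.0), [63, 89,
[... 4887 characters left out ...]
64(-1.0), np.float64(182.0), [17, 28, 35]) (308, np.float64(31.0), np.float64(-1.0), np.float64(178.0), [18, 49, 65]) (312, np.float64(-6.0), np.float64(-0.0), np.float64(108.0), [88, 90, 96]) (316, np.float64(9.0), np.float64(1.0), np.float64(137.0), [12, 21, 27]) (320, np.float64(32.0), np.float64(2.0), np.float64(178.0), [27, 66, 91]) (324, np.float64(33.0), np.float64(2.0), np.float64(181.0), [9, 9, 8]) (328, np.float64(33.0), np.float64(3.0), np.float64(181.0), [6, 8, 7]) (332, np.float64(33.0), np.float64(4.0), np.float64(182.0), [12, 10, 10]) (336, np.float64(33.0), np.float64(5.0), np.float64(181.0), [7, 6, 6]) (340, np.float64(32.0), np.float64(6.0), np.float64(180.0), [13, 14, 13])
```

The depth profile shows the fingertips really end at z of about 0.087, centred over the fin. That is about 43 mm above the reported TCP, so the fingers closed above the fin. I'll open, go down about 4.2 cm while watching the force, and check with the camera.

Emit:
move_arm(
  targets=[
    {"x": 0,"y": 0,"z": 0,"turn": 0},
    {"x": 0,"y": 0,"z": 0,"turn": 0},
    {"x": 0,"y": 0,"z": 0,"turn": 0},
    {"x": 0,"y": 0,"z": 0,"turn": 0},
    {"x": 0,"y": 0,"z": 0,"turn": 0},
    {"x": 0,"y": 0,"z": 0,"turn": 0},
    {"x": 0,"y": 0,"z": 0,"turn": 0},
  ],
  claw=-1,
)

```text
t: 6.85
tool_pos: [0.533, 0.1042, 0.044]
eef_rot: [2.903, 1.201, -0.0]
contact_force: [0.1, -0.5, -0.4]
opening: 0.604
gripper_force: 0.0
```

Emit:
move_arm(
  targets=[
    {"x": 0,"y": 0,"z": 0.8,"turn": 0},
    {"x": 0,"y": 0,"z": 0.8,"turn": 0},
    {"x": 0,"y": 0,"z": 0.7,"turn": 0},
    {"x": 0,"y": 0,"z": 0.7,"turn": 0},
    {"x": 0,"y": 0,"z": 0,"turn": 0},
  ],
)

```text
t: 7.35
tool_pos: [0.5318, 0.1041, 0.0126]
eef_rot: [-2.902, -1.201, 0.004]
contact_force: [-0.4, 0.6, 0.3]
opening: 0.994
gripper_force: 0.0
```

```bash
python3 - <<'E'
from h import *
from rig import robot
w=robot.read_camera("wrist");np.savez("w5.npz",**w);K=w["mtx"];o=robot.get_obs();print(o["t"],o["tool_pos"],o["opening"],o["contact_force"])
uu,vv=np.meshgrid(np.arange(640),np.arange(480));X=np.stack([(uu-K[0,2])/K[0,0],(vv-K[1,2])/K[1,1]],-1);r=np.linalg.norm(X,axis=-1,keepdims=True)
X=X*np.tan(r)/r;d=w["depth"][...,None];P=(np.concatenate([X*d,d],-1)-w["t"])@w["R"]
hsv=cv2.cvtColor(w["img"],cv2.COLOR_BGR2HSV)
red=((hsv[...,0]<12)|(hsv[...,0]>170))&(hsv[...,1]>120)&(hsv[...,2]>20)&(hsv[...,2]<120)
Q=P-[.533,.1042,0];al=Q@[.7071,.7071,0];ac=Q@[.7071,-.7071,0]
for s in(-1,1):
    m=red&(abs(al)<.03)&(s*ac>.03)&(s*ac<.065)&(P[...,2]<.2)&(P[...,2]>0.02)&(vv>200)&(d[...,0]>.05)
    z=P[...,2][m];print(s,m.sum(),np.percentile(z,[0,1,5,50]).round(4),np.percentile(ac[m],[1,99]).round(4),np.percentile(al[m],[1,99]).round(4))
E
```

```text
7.4 [0.53226794 0.1041793  0.01315149] 0.9996675136889245 [-0.17232923 -0.32493714 -0.87083797]
-1 2672 [0.0525 0.056  0.0646 0.111 ] [-0.0557 -0.045 ] [-0.0112  0.0111]
1 2562 [0.052  0.0554 0.0633 0.1094] [0.0443 0.0549] [-0.0114  0.011 ]
```

The tips measure z of about 0.054, centred on the fin and straddling it. I'll go 0.8 cm lower and close.

Emit:
move_arm(
  targets=[
    {"x": 0,"y": 0,"z": 0.4,"turn": 0},
    {"x": 0,"y": 0,"z": 0.4,"turn": 0},
    {"x": 0,"y": 0,"z": 0,"turn": 0},
  ],
)

```text
t: 7.7
tool_pos: [0.5326, 0.1042, 0.0055]
eef_rot: [-2.903, -1.201, 0.001]
contact_force: [-0.7, 0.1, -1.2]
opening: 1.002
gripper_force: 0.0
```

Emit:
move_arm(
  targets=[
    {"x": 0,"y": 0,"z": 0,"turn": 0},
    {"x": 0,"y": 0,"z": 0,"turn": 0},
    {"x": 0,"y": 0,"z": 0,"turn": 0},
    {"x": 0,"y": 0,"z": 0,"turn": 0},
    {"x": 0,"y": 0,"z": 0,"turn": 0},
    {"x": 0,"y": 0,"z": 0,"turn": 0},
    {"x": 0,"y": 0,"z": 0,"turn": 0},
    {"x": 0,"y": 0,"z": 0,"turn": 0},
    {"x": 0,"y": 0,"z": 0,"turn": 0},
    {"x": 0,"y": 0,"z": 0,"turn": 0},
  ],
  claw=1,
)

```text
t: 8.7
tool_pos: [0.5329, 0.1042, 0.0059]
eef_rot: [2.903, 1.201, -0.0]
contact_force: [0.4, -0.3, 0.1]
opening: 0.13
gripper_force: 0.0
```

Emit:
move_arm(
  targets=[
    {"x": 0,"y": 0,"z": 0,"turn": 0},
    {"x": 0,"y": 0,"z": 0,"turn": 0},
    {"x": 0,"y": 0,"z": 0,"turn": 0},
  ],
)

```text
t: 9.0
tool_pos: [0.5333, 0.1039, 0.006]
eef_rot: [2.902, 1.201, 0.0]
contact_force: [2.3, -2.1, -1.1]
opening: 0.109
gripper_force: 30.0
```

Gripped at 30 N with an opening of 0.109, which is about 10 mm. I'll turn anticlockwise by about 1.08 rad (negative turn).

Emit:
move_arm(
  targets=[
    {"x": 0,"y": 0,"z": 0,"turn": -0.07},
    {"x": 0,"y": 0,"z": 0,"turn": -0.07},
    {"x": 0,"y": 0,"z": 0,"turn": -0.07},
  ],
)

```text
t: 9.3
tool_pos: [0.533, 0.1041, 0.006]
eef_rot: [2.759, 1.502, 0.0]
contact_force: [-0.1, -2.4, -0.5]
opening: 0.113
gripper_force: 30.0
```

Emit:
move_arm(
  targets=[
    {"x": 0,"y": 0,"z": 0,"turn": -0.07},
    {"x": 0,"y": 0,"z": 0,"turn": -0.07},
    {"x": 0,"y": 0,"z": 0,"turn": -0.07},
    {"x": 0,"y": 0,"z": 0,"turn": -0.07},
    {"x": 0,"y": 0,"z": 0,"turn": -0.07},
    {"x": 0,"y": 0,"z": 0,"turn": -0.07},
  ],
)

```text
t: 9.9
tool_pos: [0.5324, 0.1043, 0.006]
eef_rot: [-2.385, -2.043, 0.001]
contact_force: [-0.9, -1.0, 0.1]
opening: 0.111
gripper_force: 30.0
```

Emit:
move_arm(
  targets=[
    {"x": 0,"y": 0,"z": 0,"turn": -0.07},
    {"x": 0,"y": 0,"z": 0,"turn": -0.07},
    {"x": 0,"y": 0,"z": 0,"turn": -0.07},
    {"x": 0,"y": 0,"z": 0,"turn": -0.07},
    {"x": 0,"y": 0,"z": 0,"turn": -0.07},
    {"x": 0,"y": 0,"z": 0,"turn": -0.07},
    {"x": 0,"y": 0,"z": 0,"turn": -0.03},
    {"x": 0,"y": 0,"z": 0,"turn": 0},
    {"x": 0,"y": 0,"z": 0,"turn": 0},
  ],
)

```text
t: 10.8
tool_pos: [0.5317, 0.1043, 0.0059]
eef_rot: [-1.873, -2.521, 0.002]
contact_force: [-3.9, -1.2, 4.9]
opening: 0.111
gripper_force: 30.0
```

```bash
cat > dot.py <<'E'
from h import *
from rig import robot
w=robot.read_camera("wrist");o=robot.get_obs();print(o["t"],o["tool_pos"],o["eef_rot"],o["contact_force"],o["moment"],o["opening"])
u,v=np.meshgrid(np.arange(640),np.arange(480));P=ray(w,np.c_[u.ravel(),v.ravel()],.038,True).reshape(480,640,3)
D=P[...,:2]-[.533,.104];R=np.hypot(D[...,0],D[...,1])
hsv=cv2.cvtColor(w["img"],cv2.COLOR_BGR2HSV)
g=cv2.inRange(hsv,(65,90,30),(100,255,255));g[(R>.045)|(v<100)|(v>400)]=0
yaw=np.arctan2(D[...,1],D[...,0])
m=(g>0)&(R>.024)&(R<.04);print("green nose px",m.sum(),"yaw",np.degrees(np.angle(np.exp(1j*yaw[m]).mean())),"plunger 106.3")
cl=cv2.morphologyEx(g,cv2.MORPH_CLOSE,np.ones((9,9)))
dm=(cl>0)&(hsv[...,1]<70)&(hsv[...,2]>90)&(R>.015)&(R<.032);print("dot px",dm.sum(),np.c_[u[dm],v[dm]].mean(0),"yaw",np.degrees(np.angle(np.exp(1j*yaw[dm]).mean())))
cv2.imwrite("pics/last.png",w["img"])
E
python3 dot.py
```

```text
10.85 [0.53169279 0.10426098 0.00592654] [-1.87247241e+00 -2.52063018e+00  2.16896392e-03] [-3.78844893 -1.15375382  4.44877765] [-0.19692727  0.8058853   0.06190137] 0.11266679448238932
green nose px 466 yaw 110.66172270864422 plunger 106.3
dot px 23 [315.26086957 241.65217391] yaw 107.0966896888571
```

The tool is at yaw 106.8° and the nose at about 107°, against 106.3° for the plunger. I'll release and retreat.

Emit:
move_arm(
  targets=[
    {"x": 0,"y": 0,"z": 0,"turn": 0},
    {"x": 0,"y": 0,"z": 0,"turn": 0},
    {"x": 0,"y": 0,"z": 0,"turn": 0},
    {"x": 0,"y": 0,"z": 0,"turn": 0},
    {"x": 0,"y": 0,"z": 0,"turn": 0},
    {"x": 0,"y": 0,"z": 0,"turn": 0},
  ],
  claw=-1,
)

```text
t: 11.45
tool_pos: [0.5331, 0.1042, 0.0059]
eef_rot: [1.872, 2.523, 0.0]
contact_force: [-0.1, 0.6, -0.3]
opening: 0.62
gripper_force: 0.0
```

Emit:
move_arm(
  targets=[
    {"x": 0,"y": 0,"z": -1,"turn": 0},
    {"x": 0,"y": 0,"z": -2,"turn": 0},
    {"x": 0,"y": 0,"z": -3,"turn": 0},
    {"x": 0,"y": 0,"z": -3,"turn": 0},
    {"x": 0,"y": 0,"z": -3,"turn": 0},
    {"x": 0,"y": 0,"z": -1,"turn": 0},
    {"x": 0,"y": 0,"z": 0,"turn": 0},
    {"x": 0,"y": 0,"z": 0,"turn": 0},
  ],
)

```text
t: 12.25
tool_pos: [0.5323, 0.1042, 0.1352]
eef_rot: [-1.872, -2.522, 0.001]
contact_force: [-0.1, -0.3, -1.4]
opening: 1.001
gripper_force: 0.0
```

```bash
python3 dot.py
```

```text
12.3 [0.53176355 0.10413222 0.13465623] [-1.87113335 -2.52138432  0.00256794] [ 0.00327257 -0.49119777  0.44833933] [-0.02240475  0.06231264  0.05241046] 1.003000347251206
green nose px 125 yaw 110.55599126726007 plunger 106.3
dot px 74 [312.31081081 200.60810811] yaw 109.91337116865124
```

View pics/last.png

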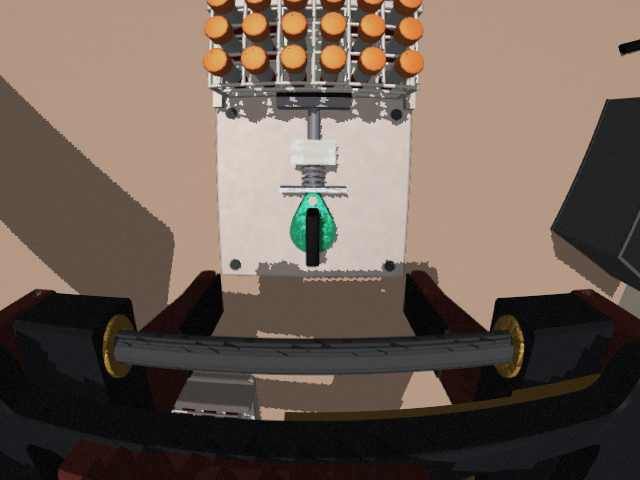

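The nose dot at (312,201) points straight at the plunger plate at (313,190), and the pad at (313,100) is against the rack. The gripper is clear, so I'm handing in.

```bash
python3 -c "
from rig import robot
print(robot.finish_job())"
```

```text
the job is handed in; nothing more can be done
None
```

The orange-capped rack's cam was turned to point at its plunger (within about 4° by camera) with the pad out against the rack, the blue cam was not touched, and the job was handed in at about 12 s; no verdict was returned.

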